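# Turn the forming block over against the bench board

### The arm

A 6-joint arm with a two-finger parallel gripper is mounted at the origin on the work surface. World frame = base frame: x ahead of the robot, y to its left, z up, the work surface at z = 0. Lengths are in mm, angles in degrees, forces in N, time in s.
With the tool pointing down it reaches from about 300 to 850 mm from the base axis. Payload 4.2 kg.
Tool frame: the origin (TCP) lies on the centre line of the jaws, within the pads' length; the fingertips stand 11 mm ahead of it and the grasp point (between the pads) lies 8 mm behind it; z points along the fingers, y is the line along which they close (so a half turn about z gives the same grasp; the last joint's range is limited). The gripper opens to 91 mm and grips with 3 to 60 N. Pads are 32 mm wide; open, the fingers measure 118 mm over their backs; the gripper's body (76 mm by 178 mm) begins 60 mm behind the grasp point.
Start: joints at [-73.453, 18.312, 89.639, -0, 72.044, -1.146], TCP at [174.754, -547.817, 224.976] pointing down, gripper open.
Joint ranges: [-177.97, 177.97], [-48.28, 115.42], [12.27, 149.76], [-77.06, 257.06], [2.81, 150.46], [-146.56, 146.56]. Speed limits (degrees/s): [147.25, 147.25, 180, 180, 180, 180].

### API

Orientations are given as [roll, pitch, yaw] about the fixed x, y, z axes, in that order (R = Rz(yaw) Ry(pitch) Rx(roll)).
In Python, from workcell import env, grab_frame, camera_model, models gives the robot as it stands.
- The arm moves only by the shell command python3 -m crank 'ROWS' [FORCE]. ROWS is text: rows parted by semicolons, each of 7 numbers parted by spaces: the closure, from -1 (fully open) to 1 (shut), so that 0 is half open, then the shift along the tool's x, y, z in mm, then the turn, a rotation vector about the tool's x, y, z in degrees. A call has 1 to 10 rows; each row shifts and turns the commanded pose from where the row before left it, along the tool's axes as they then stand; what a row does not reach is not made up. A row lasts 1/8 s, in which the tool goes at most 62.5 mm and 10.7 degrees, less where a joint would pass 70% of its speed; a pose out of reach is approached as far as the arm can. A call is refused whole if a number of a shift passes 62.5 or a number of a turn 10.7, either way. A call with a gripper value outside its range is refused whole. The fingers move at their own pace and stop on an object; FORCE is the grip in N (left out, the last holds). Time passes only in rows, so rows that do not move let the fingers close. It gives the time, the measured TCP pose, the force, the opening and the grip force at its end, in the units of the state.
- env.state(): the state, without advancing time (a new reading comes with each control period).
- grab_frame(name): name is "scene" or "top" or "wrist"; returns the picture (420x560x3 uint8, blue, green, red); there is no depth.
- camera_model(name): a dict with "K" (3x3 intrinsics, pixels), "k1" (the pictures are not rectified: a ray, as slopes to the right and down, at radius r is drawn at 1 + k1 r^2 times it, then the intrinsics apply), "R" (3x3) and "t" (3): a world point X has camera coordinates R X + t; the wrist camera has in their place "mount" (4x4, takes a point from camera to tool coordinates, whose origin is the TCP and whose axes are the flange's). Camera axes: x right, y down, z forward; pixel columns grow to the right and rows downward; lengths in mm; the calibration is good to about 2 mm. A picture is of the moment at which its call begins: read the wrist's pose just before it. camera_model takes no time and is no camera call.
- env.job_done(): hands the job in; it is judged then, once.
Trained networks look in the newest picture that a camera, given by its name, has taken for a name from the list of things; names that differ only in an ending like _2 or _b are one class to them, and where a whole thing is asked for, a point or a joint stands for the part that bears it (a point fixed in the world has none). Each returns a list of dicts, best first, with "p" (0 to 1); they miss things now and then, are a little off and sometimes report something else, mostly with a low value. They report only what shows in the picture. A call takes as long as a camera call. They do not tell look-alikes from the thing itself.
- models.search_frame(name, camera): "point" ([x, y, z] in mm, in world coordinates, good to about 4 mm: the middle of the surface that is visible of it).
The state is a dict: "time_s": time; "qpos": joint angles; "qvel": joint speeds; "effort": joint torques, N m; "ee_pos": TCP position; "ee_rot": TCP orientation; "force": force on the tool from outside, world axes, zero at the start; "torque": the same for the moment, N m; "gripper_width": finger opening in mm; "gripper_force": force on a finger pad.
Only numpy, scipy, OpenCV 4.12 (cv2) and the standard library are available. Lean on these libraries where they do the work, as an engineer would, in place of code of your own. Each camera call takes 0.05 s, during which the arm holds its last target. There are 200 camera calls.

### The job

Turn the wooden forming block over without picking it up or lifting it clear: with the fingertips at its bevelled edge push it along the bench against the front edge of the raised board, make it tip up on its square edge and flip over onto the board, so that its metal face is on top. Then push it across the board until its bevelled edge is flat against the back fence, and leave the other things where they are.

Things in the scene. Friction and masses are not known exactly. Their poses are not given: they have to be found in the camera images.
- board: Plywood bench board, fixed: 12 mm thick, 260 mm long (y), 150 mm deep (x). Origin at bench level, foot of the middle of its front edge; x level from the front edge (x = 0, an upright wall 12 mm high) to the fence, y along the edge, z up. A dark wood fence along its back has its face at x = 120 mm and its top 36 mm above the bench.
- former: Flat wooden forming block, 100 (x) x 130 (y) x 24 mm, about 0.22 kg, loose before the board, metal face down. Origin mid-underside; z up at the start, down once turned over. Its +x edge is square and faces the board. Its -x edge is undercut: upright for the top 4 mm, then a 45 degree bevel running in 20 mm to the underside, so a fingertip tilted under it can raise it.
- former_mid (a point): Centre of the forming block, half-way through its thickness.
- square_edge (a point): Middle of the square edge of the block (its +x end), half-way through its thickness: it goes against the board's front and the block tips up about it.
- bevel_edge (a point): Middle of the upper rim of the bevelled edge (its -x end, at the start's upper face, 24 mm up): once the block is turned over this is the lower rim that goes against the fence.
- glue: glue bottle, yellow plastic, 48 mm diameter, 130 mm tall; to be left alone. Origin at its underside.
- tape: roll of tape, 84 mm across, 24 mm high, lying flat; to be left alone. Origin at its underside.
- screwdriver: screwdriver lying on the bench; to be left alone. Origin at its underside.
- mallet: hammer with wooden handle lying on the bench; to be left alone. Origin at its underside.
- spanner: steel spanner lying on the bench; to be left alone. Origin at its underside.
- measure: tape measure, 65 x 34 x 60 mm, black; to be left alone. Origin at its underside.
- weight: small steel weight, 28 mm diameter, 22 mm tall, standing on the board near one end of it; to be left alone. Origin at its underside.
There are look-alikes about, which are no part of the job. What is shaped like the former but red is not meant.

How it is judged:
By the outcome, as a careful person would: the job done as asked, in the order asked, and still so for the second after the job is handed in, with the robot touching nothing.
It also fails if it takes over 56 s, if anything falls off the work surface, if the arm or the gripper's body presses on something with over 40 N, if the wrist force passes 120 N, or if a joint passes its speed limit or range.

## Working session

There is one attempt and no reset: what is moved stays moved. The work goes in short steps, Python scripts to look and compute and a shell command to move; the robot and the scene stay as the last step left them, time stands still between calls to the robot, and variables do not carry over. Pictures are saved under pics/ and viewed, at most 10 in all, crops included, and the job is handed in when it is done.

```bash
mkdir -p pics; ls; python3 - <<'E'
from workcell import env, grab_frame, camera_model, models
import cv2
for c in ["scene","top"]:
    cv2.imwrite(f"pics/{c}0.png",grab_frame(c))
    for n in ["former","board","square_edge","bevel_edge","weight"]:
        print(c,n,[(d["point"],round(d["p"],2)) for d in models.search_frame(n,c)])
    m=camera_model(c);print(m)
print(camera_model("wrist"))
print(env.state())
E
```

```text
pics
scene former [([578.8, -15.3, 26.7], 0.88), ([528.6, -276.5, 16.9], 0.79), ([393.6, -128.1, 23.0], 0.7)]
scene board [([555.7, 141.2, 14.7], 0.97)]
scene square_edge [([391.5, -130.3, 25.2], 0.98), ([532.0, -271.9, 23.9], 0.84), ([581.1, -16.0, 27.9], 0.83)]
scene bevel_edge [([393.9, -125.3, 24.2], 0.94), ([527.2, -273.9, 25.5], 0.94), ([581.8, -8.3, 26.1], 0.57)]
scene weight [([659.2, 133.9, 33.4], 0.68), ([728.7, -190.3, 17.3], 0.41), ([398.6, 390.9, 4.6], 0.34)]
{'K': array([[521.06392287,   0.        , 279.44445893],
       [  0.        , 521.06392287, 211.9944586 ],
       [  0.        ,   0.        ,   1.        ]]), 'k1': 0.04503191898502107, 'R': array([[ 0.27111763,  0.96254296, -0.00250832],
       [ 0.77815457, -0.22071363, -0.58801442],
       [-0.56654276,  0.15746922, -0.80884655]]), 't': array([-188.85963103, -434.67005997, 1706.26815746])}
top former [([377.8, -126.9, 21.3], 0.69), ([523.5, -268.3, 27.2], 0.69), ([569.9, -13.1, 25.3], 0.61)]
top board [([540.9, 146.7, 17.9], 0.92), ([714.2, -339.7, 57.3], 0.19)]
top square_edge [([573.6, -11.3, 25.2], 0.94), ([
[... 1123 characters left out ...]
      1.00000000e+00]])}
{'time_s': 0.6, 'qpos': array([-7.34530526e+01,  1.83097023e+01,  8.96417729e+01,  8.86696770e-05,
        7.20454243e+01, -1.14690530e+00]), 'qvel': array([-0.05855689,  0.00576883, -0.02747796,  0.05210197,  0.07665194,
       -0.02300766]), 'effort': array([ 9.73305396e-04, -4.12117553e+01, -2.32133424e+01,  7.28584290e-02,
        3.76075529e-02, -1.58854510e-05]), 'ee_pos': array([ 174.746578  , -547.78362713,  224.97915211]), 'ee_rot': array([ 1.79996898e+02, -2.22764992e-05,  1.76938254e+01]), 'force': array([ 0.73208267,  0.38808189, -0.06067565]), 'torque': array([0.00667321, 0.0315749 , 0.08819804]), 'gripper_force': 0.0, 'gripper_width': 91.36053769421959}
```

```bash
python3 - <<'E'
import cv2
for c in ["scene","top"]:
    cv2.imwrite(f"pics/{c}0b.png",cv2.resize(cv2.imread(f"pics/{c}0.png"),(800,600),interpolation=cv2.INTER_CUBIC))
E
```

```text
(no output)
```

View pics/scene0b.png

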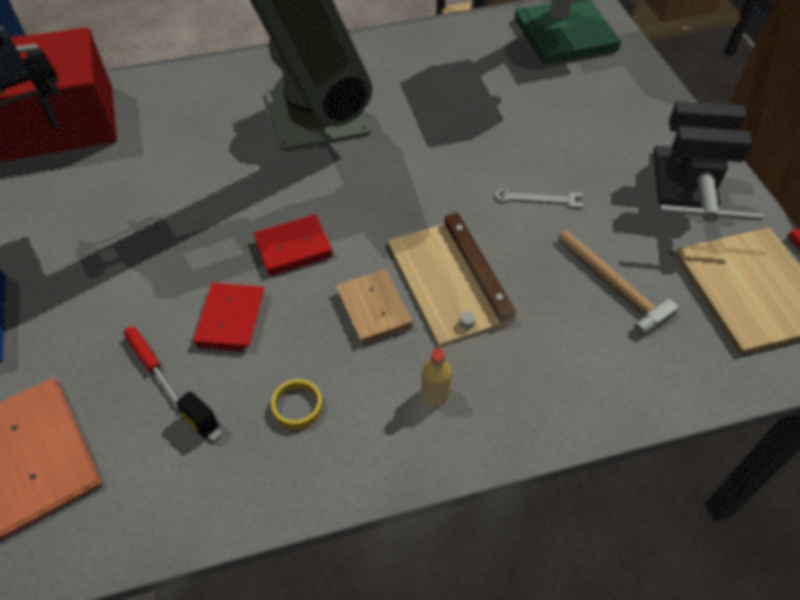

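View pics/top0b.png

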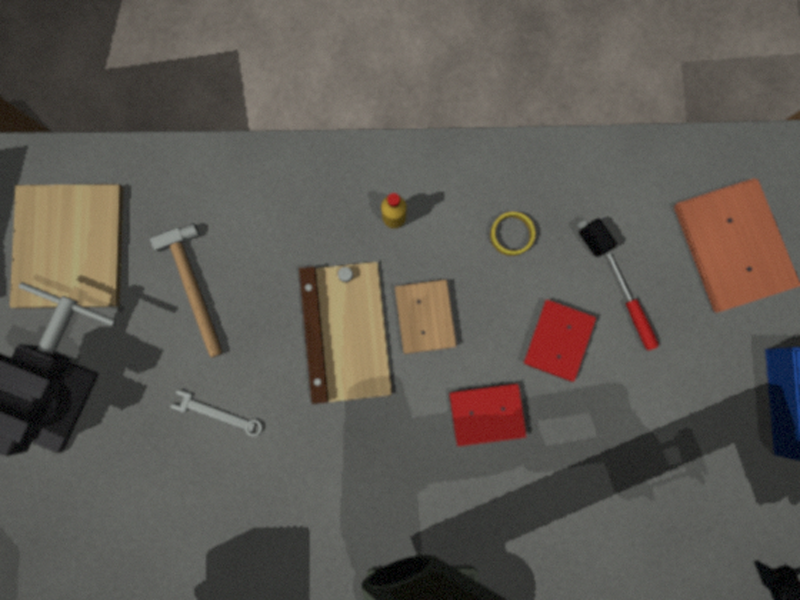

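Scene view: three block-shaped things – red (293,243), red (229,315) and wooden (374,305) at scene pixels (800x600). The wooden one next to the board (top 427,316) is the former, since red is ruled out. The board lies to its +Y side (fence at top x≈313), and the weight stands on it at (345,273). I'll rectify the top picture into an enlarged crop to confirm and measure.

```bash
cat > h.py <<'E'
import numpy as np, cv2
from workcell import env, grab_frame, camera_model, models
from scipy.spatial.transform import Rotation as Ro
def cam(name,st=None):
    m=camera_model(name)
    if name=="wrist":
        st=st or env.state(); R=Ro.from_euler('xyz',st["ee_rot"],degrees=True).as_matrix()
        T=np.eye(4);T[:3,:3]=R;T[:3,3]=st["ee_pos"];T=np.linalg.inv(T@m["mount"]);return m["K"],m["k1"],T[:3,:3],T[:3,3]
    return m["K"],m["k1"],m["R"],m["t"]
def proj(P,c):
    K,k,R,t=c; p=np.asarray(P,float)@R.T+t; s=p[...,:2]/p[...,2:]; s=s*(1+k*(s**2).sum(-1,keepdims=True))
    return s*[K[0,0],K[1,1]]+K[:2,2]
def warp(img,c,x0,x1,y0,y1,z,s=2.0):
    "rows: x descending, cols: y descending; s px per mm"
    X=x1-np.arange(int((x1-x0)*s))/s; Y=y1-np.arange(int((y1-y0)*s))/s
    g=np.stack([*np.meshgrid(X,Y,indexing='ij'),np.full((len(X),len(Y)),float(z))],-1)
    return cv2.remap(img,proj(g,c).astype(np.float32),None,cv2.INTER_CUBIC)
E
python3 - <<'E'
from h import *
out=[]
for c in ["top","scene"]:
    im=cv2.imread(f"pics/{c}0.png")
    w=warp(im,cam(c),430,730,-90,260,24,1.14*1.9 if 0 else 1.14)
    w=warp(im,cam(c),430,730,-90,260,24,2.0)
    # wood mask of former: crop
    hsv=cv2.cvtColor(w,cv2.COLOR_BGR2HSV); m=((hsv[...,1]>70)&(hsv[...,2]>90)).astype(np.uint8)
    m=cv2.morphologyEx(m,cv2.MORPH_OPEN,np.ones((9,9)))
    n,l,s,ce=cv2.connectedComponentsWithStats(m)
    for i in range(1,n):
        if s[i,4]>3000:
            r=cv2.minAreaRect(np.argwhere(l==i)[:,::-1].astype(np.float32))
            print(c,"ctr x,y",730-r[0][1]/2,260-r[0][0]/2,"size",r[1][0]/2,r[1][1]/2,"ang",r[2])
    out.append(w)
cv2.imwrite("pics/w24.png",out[0])
E
```

```text
top ctr x,y 548.5177001953125 124.74154663085938 size 248.0279083251953 118.55860137939453 ang 84.5962142944336
top ctr x,y 569.4507141113281 -12.815155029296875 size 132.29171752929688 102.61151123046875 ang 83.03652954101562
scene ctr x,y 712.0 56.0 size 36.0 46.0 ang 90.0
scene ctr x,y 557.299560546875 119.53047180175781 size 261.4859619140625 121.16720581054688 ang 84.54934692382812
scene ctr x,y 571.8728637695312 -15.544403076171875 size 134.1629638671875 103.17082214355469 ang 83.2901611328125
```

View pics/w24.png

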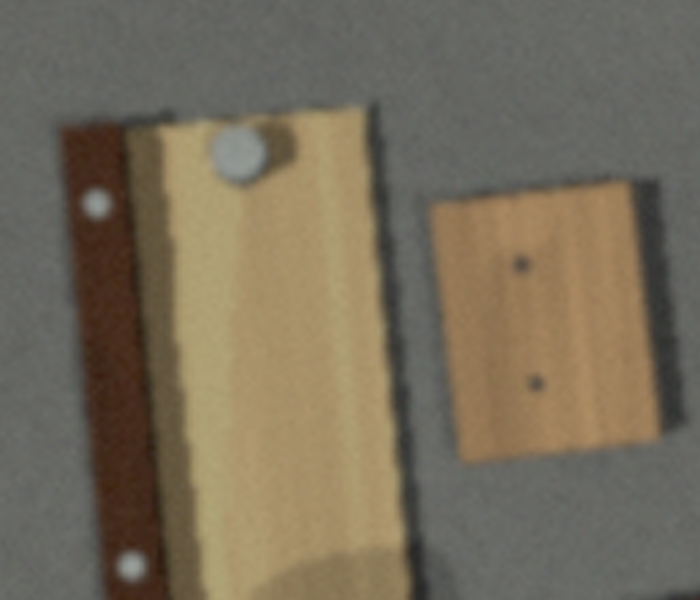

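The crop shows the wooden former (plain wood, two dowel holes) spanning (432,203)–(660,440), with the board's front edge at u≈365–410 and the weight at (238,155). There are no other wooden candidates. Next I'll fit the board's front edge.

```bash
cat >> h.py <<'E'
def board(im,c,show=None):
    w=warp(im,c,430,700,-90,260,12,2.0); hsv=cv2.cvtColor(w,cv2.COLOR_BGR2HSV)
    m=((hsv[...,1]>70)&(hsv[...,2]>90)).astype(np.uint8); m=cv2.morphologyEx(m,cv2.MORPH_OPEN,np.ones((9,9)))
    n,l,s,_=cv2.connectedComponentsWithStats(m); i=1+np.argmax(s[1:,4])
    pts=[]
    for v in range(s[i,1]+20,s[i,1]+s[i,3]-20,4):
        u=np.flatnonzero(l[v]==i)
        if len(u): pts.append((700-v/2,260-u.max()/2))
    p=np.array(pts); 
    for _ in range(3):
        k=np.polyfit(p[:,0],p[:,1],1); r=p[:,1]-np.polyval(k,p[:,0]); p=p[abs(r)<max(2*r.std(),.7)]
    return 90+np.degrees(np.arctan(k[0])), np.polyval(k,565.), p[:,0].min(),p[:,0].max(), s[i]
E
python3 - <<'E'
from h import *
for c in ["top","scene"]:
    im=cv2.imread(f"pics/{c}0.png"); print(c,"front heading, Y at X=565:",board(im,cam(c)))
for n in ["weight"]:
    for c in ["top","scene"]: pass
E
python3 -m crank '0.9 0 0 0 0 0 0'
```

```text
top front heading, Y at X=565: (np.float64(95.45599507479625), np.float64(67.66222376473786), np.float64(441.0), np.float64(667.0), array([   128,     46,    282,    494, 112054], dtype=int32))
scene front heading, Y at X=565: (np.float64(95.43831316199285), np.float64(63.32217883557059), np.float64(460.5), np.float64(674.5), array([   130,     31,    288,    509, 117194], dtype=int32))
time_s: 0.72
ee_pos: [174.8, -547.8, 225.0]
ee_rot: [180.0, -0.0, 17.7]
force: [-0.0, -0.6, -0.3]
gripper_width: 84.2
gripper_force: 0.0
```

```bash
python3 -m crank '-1 43 -25 0 0 0 0;-1 43 -25 0 0 0 0;-1 43 -25 0 0 0 0;-1 43 -25 0 0 0 0;-1 43 -25 0 0 0 0;-1 43 -25 0 0 0 0;-1 43 -25 0 0 0 0;-1 43 -25 0 0 0 0;-1 43 -25 0 0 0 0;-1 43 -25 0 0 0 0'; python3 -m crank '-1 44 -27 0 0 0 0;-1 44 -27 0 0 0 0;-1 0 0 0 0 0 -9.7;-1 0 0 0 0 0 -9.7;-1 0 0 0 0 0 -9.7;-1 0 0 0 0 0 -9.7;-1 0 0 0 0 0 -9.7;-1 0 0 0 0 0 -9.7;-1 0 0 0 0 0 -9.7;-1 0 0 0 0 0 -9.9'; python3 - <<'E'
from h import *
st=env.state(); im=grab_frame("wrist"); cv2.imwrite("pics/wr1.png",im); print(st["qpos"],st["ee_pos"],st["ee_rot"])
c=cam("wrist",st); print(board(im,c))
w=warp(im,c,470,670,-90,150,24,2.5); cv2.imwrite("pics/wr1w.png",w)
hsv=cv2.cvtColor(w,cv2.COLOR_BGR2HSV); m=((hsv[...,1]>70)&(hsv[...,2]>90)).astype(np.uint8)
m=cv2.morphologyEx(m,cv2.MORPH_OPEN,np.ones((9,9)))
n,l,s,ce=cv2.connectedComponentsWithStats(m)
for i in range(1,n):
    if s[i,4]>3000:
        r=cv2.minAreaRect(np.argwhere(l==i)[:,::-1].astype(np.float32)); print(670-r[0][1]/2.5,150-r[0][0]/2.5,np.array(r[1])/2.5,r[2])
E
```

```text
time_s: 1.98
ee_pos: [509.5, -177.6, 225.1]
ee_rot: [180.0, -0.0, 17.7]
force: [0.6, -1.2, 0.8]
gripper_width: 91.3
gripper_force: 0.0
time_s: 3.22
ee_pos: [575.9, -100.8, 224.9]
ee_rot: [-180.0, 0.0, 95.8]
force: [-0.8, 0.5, 0.6]
gripper_width: 90.9
gripper_force: 0.0
[-1.10489818e+01  1.91824276e+01  8.83491283e+01 -5.51726952e-03
  7.24685706e+01 -1.68679906e+01] [ 575.85491615 -100.75901798  224.93677675] [-1.79998352e+02  4.99792015e-03  9.58206708e+01]
(np.float64(96.76599757648347), np.float64(-66.47371760973026), np.float64(513.0), np.float64(633.0), array([  429,   114,   236,   291, 56077], dtype=int32))
570.5049255371093 -13.912988281249994 [131.26916504 101.36365356] 83.23382568359375
```

View pics/wr1.png

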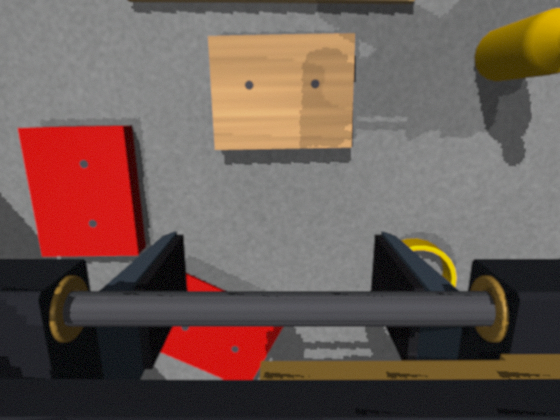

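```bash
python3 -m crank '-1 0.5 1.5 52 0 0 0;-1 0.5 1.5 52 0 0 0;-1 0 0 52 0 0 0;-1 0 0 40 0 0 0;-1 0 0 11 0 0 0.3;-1 0 0 0 0 10 0;-1 0 0 0 0 10 0;-1 0 0 0 0 0 0'
cat > plan.py <<'E'
import numpy as np
S=np.array([[0,0],[0,24],[-100,24],[-100,20],[-80,0]],float)
def block(th,mode):
    t=np.radians(th); R=np.array([[np.cos(t),np.sin(t)],[-np.sin(t),np.cos(t)]])  # clockwise
    if mode=="B": return (S-[0,12])@R.T+[0,12]
    if th<60: return S@R.T+[-12*np.tan(t),0]
    P=S@R.T   # top corner on/under wall: slide so that top face touches wall edge or corner
    P=P-[P[1,0],0] if th<=90 else (S-[-12,24])@R.T+[0,12]
    if th<=90: P=P-[0,P[:,1].min()]
    return P
def touch(th,phi,zc,mode,W=32):
    "s of finger front corner (tip) when its front face/corner touches the block; zc corner height"
    f=np.radians(phi); tx=np.array([np.cos(f),np.sin(f)]); tz=np.array([np.sin(f),-np.cos(f)])
    P=block(th,mode); best=1e9
    # block vertices against front face (line through corner dir -tz) above corner
    E=[P[i]+(P[(i+1)%5]-P[i])*k for i in range(5) for k in np.linspace(0,1,200)]
    for q in E:
        if q[1]>=zc: best=min(best,q[0]+ (q[1]-zc)*np.tan(f))
    return best
def tcp(sc,zc,phi):
    f=np.radians(phi); return np.array([sc,zc])-16*np.array([np.cos(f),np.sin(f)])-11*np.array([np.sin(f),-np.cos(f)])
E
python3 - <<'E'
from plan import *
for th,phi in [(0,20),(10,15),(20,10),(30,5),(40,0),(50,0),(60,0),(70,0),(80,0),(90,0),(100,0),(110,0)]:
    r=[]
    for m in "AB":
        P=block(th,m); rim=P[3]; d=7 if th<=40 else min(35,7+(th-40)*1.4)
        zc=max(P[3,1],P[4,1])-d if th<=60 else 65
        sc=touch(th,phi,zc,m); r+=[np.round(rim,0),round(zc,1),np.round(tcp(sc,zc,phi),1)]
    print(th,phi,*r)
E
```

```text
time_s: 4.28
ee_pos: [580.0, -102.6, 18.4]
ee_rot: [179.9, -19.9, 94.9]
force: [-0.1, 0.9, 0.5]
gripper_width: 91.1
gripper_force: 0.0
0 20 [-100.   20.] 13.0 [-116.2   17.9] [-100.   20.] 13.0 [-116.2   17.9]
10 15 [-97.  37.] 30.1 [-113.5   36.5] [-97.  37.] 30.2 [-113.5   36.7]
20 10 [-91.  53.] 46.0 [-107.9   54.1] [-91.  54.] 46.7 [-107.7   54.8]
30 5 [-84.  67.] 60.3 [-99.8  69.9] [-83.  69.] 61.9 [-98.9  71.5]
40 0 [-74.  80.] 72.6 [-89.8  83.6] [-71.  82.] 75.4 [-87.5  86.4]
50 0 [-63.  89.] 68.5 [-81.1  79.5] [-58.  94.] 72.7 [-76.   83.7]
60 0 [-53.  97.] 61.6 [-76.8  72.6] [-43. 103.] 67.6 [-66.4  78.6]
70 0 [-38. 101.] 65 [-65.9  76. ] [-27. 109.] 65 [-54.6  76. ]
80 0 [-21. 102.] 65 [-53.5  76. ] [ -9. 112.] 65 [-41.7  76. ]
90 0 [ -4. 100.] 65 [-40.  76.] [  8. 112.] 65 [-28.  76.]
100 0 [11. 99.] 65 [-31.  76.] [ 25. 109.] 65 [-18.8  76. ]
110 0 [26. 96.] 65 [-22.2  76. ] [ 42. 103.] 65 [-9.4 76. ]
```

```bash
python3 -m crank '-1 9.4 0 3.42 0 0 0;-1 7.5 0 2.7 0 0 -0.5;-1 4.7 0 1.71 0 0 0;-1 4.7 0 1.71 0 0 0;-1 4.7 0 1.71 0 0 0;-1 4.7 0 1.71 0 0 0;-1 3.8 0 1.37 0 0 0;-1 2.8 0 1.03 0 0 0'; python3 -m crank '-1 1.9 0 0.7 0 0 0;-1 1.9 0 0.7 0 0 0' ;python3 -m crank '-1 1.9 0 0.7 0 0 0;-1 1.9 0 0.7 0 0 0'; python3 - <<'E'
from h import *
st=env.state();print(st["ee_pos"],st["ee_rot"],st["force"])
cv2.imwrite("pics/wr2.png",grab_frame("wrist"))
E
```

```text
time_s: 5.28
ee_pos: [574.4, -54.5, 17.9]
ee_rot: [179.8, -20.0, 95.7]
force: [0.3, -1.5, 0.8]
gripper_width: 91.2
gripper_force: 0.7
time_s: 5.52
ee_pos: [574.1, -50.7, 17.9]
ee_rot: [179.8, -20.0, 95.7]
force: [-0.2, -4.1, 0.5]
gripper_width: 91.2
gripper_force: 2.0
time_s: 5.78
ee_pos: [574.2, -50.2, 17.9]
ee_rot: [179.7, -19.6, 95.8]
force: [-3.3, -17.5, 4.9]
gripper_width: 91.2
gripper_force: 7.1
[574.19436919 -50.2129625   17.91699442] [179.69965303 -19.58219436  95.83983706] [ -3.30116117 -17.47542917   4.90212989]
```

View pics/wr2.png

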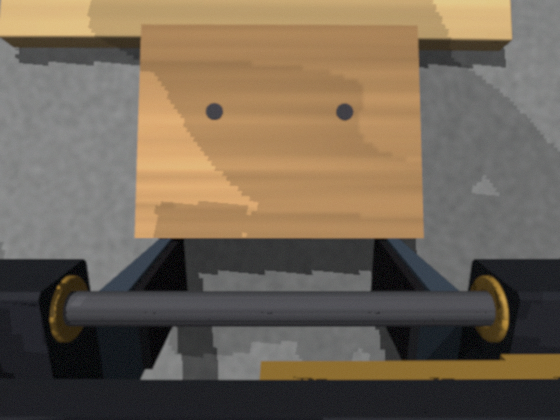

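```bash
cat > path.py <<'E'
from plan import *
def go(seq,mode,prev=None):
    for th,phi,d in seq:
        P=block(th,mode); zc=max(P[3,1],P[4,1])-d; sc=touch(th,phi,zc,mode); T=tcp(sc,zc,phi)
        if prev is not None:
            D=T-prev[0]; f=np.radians(prev[1])
            print(th,phi,"tcp",np.round(T,1),"dx %.1f dz %.1f turn %.1f"%(D[0]*np.cos(f)+D[1]*np.sin(f),D[0]*np.sin(f)-D[1]*np.cos(f),phi-prev[1]))
        prev=(T,phi)
E
python3 - <<'E'
from path import *
for m in "AB":
    print(m);go([(t,20 if t<=25 else max(45-t,0),7) for t in range(0,46,5)]+[(45,0,15),(45,0,25),(45,0,35)],m)
E
```

```text
A
5 20 tcp [-115.2   26.5] dx 4.0 dz -7.8 turn 0.0
10 20 tcp [-113.4   34.9] dx 4.6 dz -7.3 turn 0.0
15 20 tcp [-110.9   43.1] dx 5.1 dz -6.8 turn 0.0
20 20 tcp [-107.7   50.9] dx 5.6 dz -6.3 turn 0.0
25 20 tcp [-104.    58.3] dx 6.0 dz -5.7 turn 0.0
30 15 tcp [-100.    66.8] dx 6.7 dz -6.6 turn -5.0
35 10 tcp [-95.3  74.8] dx 6.6 dz -6.5 turn -5.0
40 5 tcp [-90.1  82.2] dx 6.4 dz -6.4 turn -5.0
45 0 tcp [-84.6  88.9] dx 6.1 dz -6.2 turn -5.0
45 0 tcp [-84.6  80.9] dx 0.0 dz 8.0 turn 0.0
45 0 tcp [-84.6  70.9] dx 0.0 dz 10.0 turn 0.0
45 0 tcp [-84.6  60.9] dx 0.0 dz 10.0 turn 0.0
B
5 20 tcp [-115.2   26.5] dx 4.0 dz -7.8 turn 0.0
10 20 tcp [-113.3   35.1] dx 4.6 dz -7.4 turn 0.0
15 20 tcp [-110.8   43.5] dx 5.3 dz -7.0 turn 0.0
20 20 tcp [-107.5   51.6] dx 5.9 dz -6.5 turn 0.0
25 20 tcp [-103.5   59.4] dx 6.4 dz -6.0 turn 0.0
30 15 tcp [-99.   68.4] dx 7.3 dz -7.0 turn -5.0
35 10 tcp [-93.8  77. ] dx 7.3 dz -6.9 turn -5.0
40 5 tcp [-87.7  85. ] dx 7.3 dz -6.8 turn -5.0
45 0 tcp [-81.1  92.4] dx 7.3 dz -6.8 turn -5.0
45 0 tcp [-81.1  84.4] dx 0.0 dz 8.0 turn 0.0
45 0 tcp [-81.1  74.4] dx 0.0 dz 10.0 turn 0.0
45 0 tcp [-81.1  64.4] dx 0.0 dz 10.0 turn 0.0
```

```bash
python3 -m crank '-1 2.0 0 -3.9 0 0 0;-1 2.0 0 -3.9 0 0 0'; python3 -m crank '-1 2.3 0 -3.7 0 0 0;-1 2.3 0 -3.7 0 0 0'; python3 - <<'E'
from h import *
cv2.imwrite("pics/wr3.png",grab_frame("wrist"))
E
```

```text
time_s: 6.08
ee_pos: [573.9, -49.1, 26.3]
ee_rot: [179.7, -19.6, 95.8]
force: [-2.1, -12.1, 0.9]
gripper_width: 91.5
gripper_force: 5.5
time_s: 6.32
ee_pos: [573.8, -47.2, 35.1]
ee_rot: [179.7, -19.6, 95.8]
force: [-1.3, -12.2, 2.7]
gripper_width: 91.4
gripper_force: 5.2
```

View pics/wr3.png

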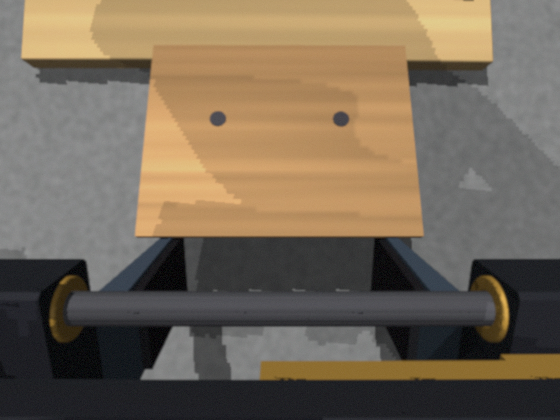

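The block is tipping: its rim (row 237) rises with the fingertips and its far edge stays at the board (row ~45). I'll continue the arc.

```bash
python3 -m crank '-1 2.6 0 -3.5 0 0 0;-1 2.7 0 -3.5 0 0 0;-1 2.9 0 -3.2 0 0 0;-1 3.0 0 -3.3 0 0 0'; python3 -m crank '-1 3.2 0 -3.0 0 0 0;-1 3.2 0 -3.0 0 0 0;-1 3.6 0 -3.5 0 -2.5 0;-1 3.6 0 -3.4 0 -2.5 0'
```

```text
time_s: 6.88
ee_pos: [573.4, -39.7, 52.0]
ee_rot: [179.7, -19.8, 95.7]
force: [1.0, -5.8, 2.1]
gripper_width: 91.4
gripper_force: 2.4
time_s: 7.38
ee_pos: [572.3, -30.1, 68.7]
ee_rot: [179.8, -14.8, 95.7]
force: [1.0, -4.2, 1.8]
gripper_width: 91.1
gripper_force: 2.0
```

```bash
python3 -m crank '-1 3.6 0 -3.5 0 -2.5 0;-1 3.6 0 -3.5 0 -2.5 0;-1 3.6 0 -3.4 0 -2.5 0;-1 3.6 0 -3.4 0 -2.5 0'; python3 -m crank '-1 3.6 0 -3.4 0 -2.5 0;-1 3.6 0 -3.4 0 -2.5 0'; python3 - <<'E'
from h import *
cv2.imwrite("pics/sc4.png",grab_frame("scene")[130:270,210:390].repeat(4,0).repeat(4,1))
E
```

```text
time_s: 7.88
ee_pos: [571.1, -18.2, 85.3]
ee_rot: [179.8, -4.9, 95.7]
force: [1.3, -3.8, 2.4]
gripper_width: 91.4
gripper_force: 1.6
time_s: 8.12
ee_pos: [570.2, -11.2, 92.5]
ee_rot: [179.8, 0.1, 95.7]
force: [0.2, -2.4, 1.0]
gripper_width: 91.5
gripper_force: 1.4
```

View pics/sc4.png

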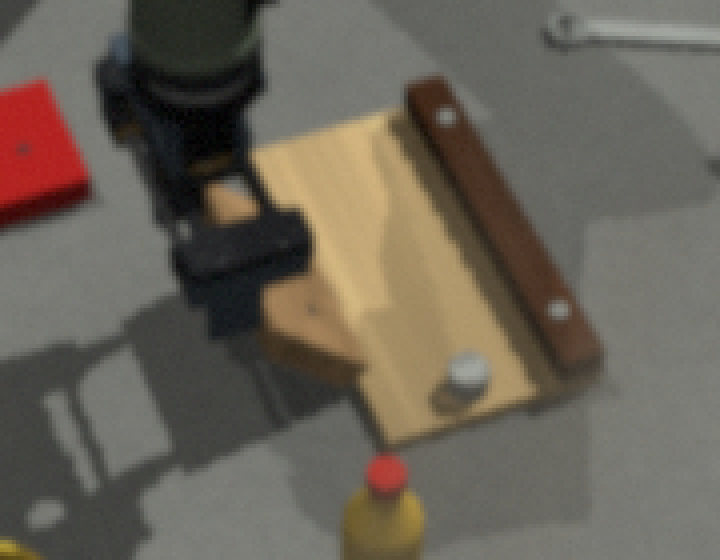

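```bash
python3 -m crank '-1 0.5 0 6 0 0 0;-1 0.5 0 7 0 0 0;-1 0.5 0 7 0 0 0;-1 0.5 0 6 0 0 0';python3 - <<'E'
from path import *
def row(th,m):
    return tcp(touch(th,0,55,m),55,0).round(1)
for th in range(45,121,5): print(th,row(th,"A"),row(th,"B"))
E
```

```text
time_s: 8.68
ee_pos: [570.5, -11.5, 66.0]
ee_rot: [179.8, 0.1, 95.7]
force: [0.7, -7.3, 4.8]
gripper_width: 91.0
gripper_force: 3.6
45 [-84.6  66. ] [-81.1  66. ]
50 [-81.7  66. ] [-76.6  66. ]
55 [-79.  66.] [-71.7  66. ]
60 [-76.8  66. ] [-66.4  66. ]
65 [-71.6  66. ] [-60.7  66. ]
70 [-65.9  66. ] [-54.6  66. ]
75 [-59.9  66. ] [-48.3  66. ]
80 [-53.5  66. ] [-41.7  66. ]
85 [-46.9  66. ] [-34.9  66. ]
90 [-40.  66.] [-28.  66.]
95 [-36.3  66. ] [-24.3  66. ]
100 [-32.8  66. ] [-20.6  66. ]
105 [-29.3  66. ] [-16.9  66. ]
110 [-25.9  66. ] [-13.1  66. ]
115 [-22.3  66. ] [-9. 66.]
120 [-18.9  66. ] [-4.9 66. ]
```

```bash
python3 -m crank '-1 3 0 -1 0 0 0;-1 3 0 -1 0 0 0;-1 3 0 -1 0 0 0;-1 3 0 -1 0 0 0;-1 3 0 0 0 0 0'; python3 -m crank '-1 3 0 0 0 0 0;-1 3 0 0 0 0 0;-1 3 0 0 0 0 0;-1 3 0 0 0 0 0'; python3 - <<'E'
from h import *
cv2.imwrite("pics/sc5.png",np.hstack([grab_frame("scene")[130:270,210:390],grab_frame("top")[150:290,200:340]]).repeat(2,0).repeat(2,1))
E
```

```text
time_s: 9.3
ee_pos: [568.0, 6.2, 69.7]
ee_rot: [179.9, -0.0, 95.7]
force: [-0.4, -0.9, 0.4]
gripper_width: 91.4
gripper_force: 0.6
time_s: 9.8
ee_pos: [567.1, 17.8, 69.8]
ee_rot: [179.8, -0.0, 95.7]
force: [-0.8, -0.3, 0.6]
gripper_width: 91.3
gripper_force: 0.3
```

View pics/sc5.png

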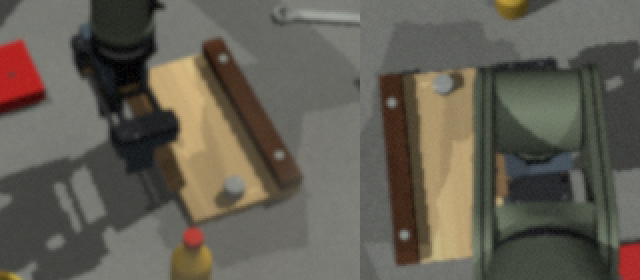

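```bash
python3 -m crank '-1 3 0 0 0 0 0;-1 3 0 0 0 0 0;-1 3 0 0 0 0 0;-1 2.5 0 0 0 0 0;-1 2.5 0 0 0 0 0'; python3 -m crank '-1 2.5 0 0 0 0 0;-1 2.5 0 0 0 0 0;-1 2.5 0 0 0 0 0;-1 2.5 0 0 0 0 0'; python3 - <<'E'
from h import *
cv2.imwrite("pics/sc6.png",np.hstack([grab_frame("scene")[130:270,210:390].repeat(2,0).repeat(2,1),cv2.resize(grab_frame("wrist"),(373,280))]))
E
```

```text
time_s: 10.52
ee_pos: [565.7, 31.7, 69.9]
ee_rot: [179.8, 0.0, 95.7]
force: [0.0, -0.1, -0.1]
gripper_width: 91.3
gripper_force: 0.0
time_s: 11.02
ee_pos: [564.8, 41.5, 70.0]
ee_rot: [179.8, 0.0, 95.7]
force: [-0.4, -0.4, 0.8]
gripper_width: 91.6
gripper_force: 0.3
```

View pics/sc6.png

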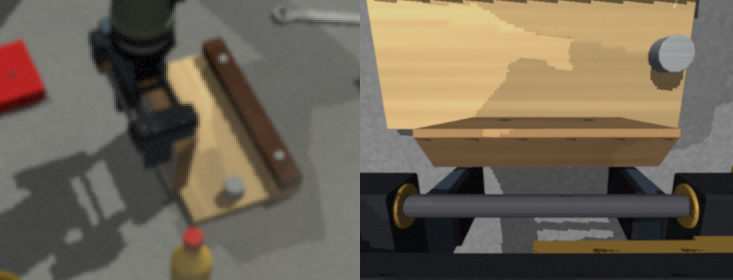

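```bash
python3 -m crank '-1 2.5 0 0 0 0 0;-1 2.5 0 0 0 0 0;-1 2.5 0 0 0 0 0;-1 2.5 0 0 0 0 0'; python3 -m crank '-1 2.5 0 0 0 0 0;-1 2.5 0 0 0 0 0;-1 0 0 0 0 0 0;-1 0 0 0 0 0 0'; python3 - <<'E'
from h import *
cv2.imwrite("pics/sc7.png",np.hstack([grab_frame("scene")[130:270,210:390].repeat(2,0).repeat(2,1),cv2.resize(grab_frame("wrist"),(373,280))]))
E
```

```text
time_s: 11.62
ee_pos: [563.7, 51.6, 69.9]
ee_rot: [179.8, 0.0, 95.7]
force: [0.3, -0.5, 0.3]
gripper_width: 91.3
gripper_force: 0.0
time_s: 12.12
ee_pos: [563.3, 56.3, 69.9]
ee_rot: [179.8, 0.0, 95.7]
force: [-1.3, 0.3, -0.0]
gripper_width: 91.4
gripper_force: 0.0
```

View pics/sc7.png

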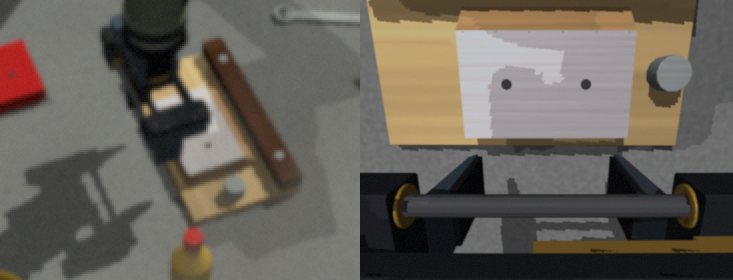

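Flipped: the metal face is up, spanning (457–637, 25–138) in the right half, and the weight at (670,72) hasn't moved. I'll measure the pose numerically.

```bash
cat >> h.py <<'E'
def metal():
    st=env.state(); im=grab_frame("wrist"); c=cam("wrist",st)
    w=warp(im,c,450,680,-20,200,36,2.0); hsv=cv2.cvtColor(w,cv2.COLOR_BGR2HSV)
    m=((hsv[...,1]<45)&(hsv[...,2]>115)).astype(np.uint8); m=cv2.morphologyEx(m,cv2.MORPH_OPEN,np.ones((7,7)))
    m=cv2.morphologyEx(m,cv2.MORPH_CLOSE,np.ones((25,25)))
    n,l,s,_=cv2.connectedComponentsWithStats(m); i=1+np.argmax(s[1:,4])
    r=cv2.minAreaRect(np.argwhere(l==i)[:,::-1].astype(np.float32))
    C=np.array([680-r[0][1]/2,200-r[0][0]/2]); d=C-[565,65.5]; xb=np.array([-.095,.9955]); yb=np.array([-.9955,-.095])
    print("metal ctr",C.round(1),"size",np.array(r[1])/2,"ang",round(r[2],1),"s,t",d@xb,d@yb,"square s",d@xb-40,"bevel rim s",d@xb+60)
    d=st["ee_pos"][:2]-[565,65.5]; print("tcp s,t,z",d@xb,d@yb,st["ee_pos"][2],st["force"])
E
python3 -c "
from h import *
metal()"
```

```text
metal ctr [557.7 119.5] size [130.44937134  80.49849701] ang 84.3 s,t 54.42042402648926 2.186767330169678 square s 14.420424026489258 bevel rim s 114.42042402648926
tcp s,t,z -9.029604646101232 2.5580327832788496 69.95447787327075 [-0.14035097 -0.09805176 -0.0851708 ]
```

```bash
python3 -m crank '-1 -8 0 0 0 0 0.25;-1 0 0 20 0 0 0;-1 0 0 15 0 0 0;-1 0 0 6 0 0 0;-1 5 0 0 0 0 0;-1 5 0 0 0 0 0;-1 2.5 0 0 0 0 0'; python3 -m crank '-1 2 0 0 0 0 0;-1 2 0 0 0 0 0'; python3 -m crank '-1 1 0 0 0 0 0;-1 1 0 0 0 0 0'
```

```text
time_s: 13.15
ee_pos: [563.4, 61.4, 29.5]
ee_rot: [179.8, 0.0, 95.4]
force: [0.2, -0.2, 0.4]
gripper_width: 91.6
gripper_force: 0.0
time_s: 13.4
ee_pos: [563.0, 64.6, 29.4]
ee_rot: [179.8, 0.0, 95.4]
force: [-0.3, -2.5, 1.3]
gripper_width: 91.1
gripper_force: 1.2
time_s: 13.65
ee_pos: [562.7, 66.7, 29.1]
ee_rot: [179.8, 0.0, 95.4]
force: [0.3, -2.8, 2.7]
gripper_width: 91.1
gripper_force: 1.2
```

TCP is at s≈1.4 and contact with the fence is expected near s≈4, so I'll push on in small steps until the force rises.

```bash
python3 -m crank '-1 1 0 0 0 0 0;-1 0.5 0 0 0 0 0'; python3 -m crank '-1 0.5 0 0 0 0 0;-1 0.5 0 0 0 0 0';python3 -m crank '-1 0.5 0 0 0 0 0;-1 0.4 0 0 0 0 0'
```

```text
time_s: 13.9
ee_pos: [562.4, 68.3, 28.9]
ee_rot: [179.8, 0.0, 95.4]
force: [-0.5, -1.9, 2.2]
gripper_width: 91.3
gripper_force: 1.3
time_s: 14.15
ee_pos: [562.3, 69.0, 28.9]
ee_rot: [179.8, 0.0, 95.4]
force: [0.8, -5.4, 2.2]
gripper_width: 91.2
gripper_force: 2.5
time_s: 14.4
ee_pos: [562.4, 69.0, 29.0]
ee_rot: [179.8, 0.1, 95.5]
force: [1.3, -8.6, 2.6]
gripper_width: 91.2
gripper_force: 4.1
```

Fence contact is at s≈3.7 (predicted 4), with the force rising. I'll press a little more, back off, and check.

```bash
python3 -m crank '-1 0.4 0 0 0 0 0;-1 0.3 0 0 0 0 0;-1 0 0 0 0 0 0'; python3 -m crank '-1 -4 0 0 0 0 0;-1 -12 0 0 0 0 0;-1 -15 0 0 0 0 0;-1 0 0 -20 0 0 0;-1 0 0 -40 0 0 0;-1 0 0 -40 0 0 0;-1 0 0 -40 0 0 0;-1 0 0 0 0 0 0'; python3 - <<'E'
from h import *
metal()
im=grab_frame("wrist");st=env.state();c=cam("wrist",st)
# fence face at its top z=36: dark-brown start along tool line, for lateral -50,0,50; rim (board x) at z=16
xb=np.array([-.095,.9955]); yb=np.array([-.9955,-.095])
for t in (-48,0,48):
    S=np.arange(85,135,1.0); P=np.array([[*(np.array([565,65.5])+s*xb+(t+2)*yb),36] for s in S])
    px=proj(P,c).astype(np.float32); v=cv2.remap(im,px[None],None,cv2.INTER_LINEAR)[0].astype(int)
    print(t,[(int(s),*map(int,x)) for s,x in zip(S[::4],v[::4])])
for n in ["weight"]: print([(d["point"],d["p"]) for d in models.search_frame(n,"wrist")])
E
```

```text
time_s: 14.78
ee_pos: [562.4, 69.1, 29.0]
ee_rot: [179.8, 0.2, 95.5]
force: [1.2, -10.0, 3.1]
gripper_width: 91.0
gripper_force: 4.9
time_s: 15.78
ee_pos: [566.6, 39.5, 172.3]
ee_rot: [179.4, 0.0, 95.4]
force: [0.9, 0.4, -0.5]
gripper_width: 91.4
gripper_force: 0.0
metal ctr [565.2  35.2] size [229.5 109.5] ang 90.0 s,t -30.137625 2.6248750000000003 square s -70.137625 bevel rim s 29.862375
tcp s,t,z -26.062493923619883 0.87436847629299 172.31147571057062 [ 0.9264826   0.44627687 -0.49456621]
-48 [(85, 171, 168, 173), (89, 173, 169, 176), (93, 178, 173, 180), (97, 174, 169, 175), (101, 153, 162, 179), (105, 90, 132, 173), (109, 91, 137, 178), (113, 40, 58, 78), (117, 17, 29, 40), (121, 12, 21, 36), (125, 0, 0, 0), (129, 0, 0, 0), (133, 0, 0, 0)]
0 [(85, 212, 206, 209), (89, 178, 174, 180), (93, 182, 178, 183), (97, 182, 176, 184), (101, 156, 163, 178), (105, 84, 126, 164), (109, 88, 130, 168), (113, 36, 54, 71), (117, 20, 31, 43), (121, 9, 19, 34), (125, 0, 0, 0), (129, 0, 0, 0), (133, 0, 0, 0)]
48 [(85, 218, 210, 209), (89, 215, 209, 207), (93, 188, 184, 189), (97, 184, 181, 187), (101, 160, 166, 180), (105, 89, 131, 170), (109, 90, 133, 174), (113, 40, 58, 74), (117, 17, 30, 43), (121, 7, 14, 28), (125, 0, 0, 0), (129, 0, 0, 0), (133, 0, 0, 0)]
[]
```

```bash
python3 -m crank '-1 -40 0 -5 0 0 0;-1 -50 0 0 0 0 0;-1 -50 0 0 0 0 0;-1 -50 0 0 0 0 0;-1 -40 0 0 0 0 0;-1 0 0 0 0 0 0'; python3 - <<'E'
from h import *
for c in ("top","scene"):
    im=grab_frame(c); old=cv2.imread(f"pics/{c}0.png"); k=cam(c)
    w=warp(im,k,450,700,-20,230,36,2.0); hsv=cv2.cvtColor(w,cv2.COLOR_BGR2HSV)
    m=((hsv[...,1]<45)&(hsv[...,2]>125)).astype(np.uint8); m=cv2.morphologyEx(m,cv2.MORPH_OPEN,np.ones((7,7)))
    n,l,s,_=cv2.connectedComponentsWithStats(m)
    for i in range(1,n):
        if s[i,4]<1500: continue
        r=cv2.minAreaRect(np.argwhere(l==i)[:,::-1].astype(np.float32)); C=np.array([700-r[0][1]/2,230-r[0][0]/2]); d=C-[565,65.5]
        print(c,C.round(1),np.array(r[1])/2,r[2],"s",d@[-.095,.9955])
    # weight: template patch shift old->new
    u,v=proj(np.array([652,141,34.]),k).astype(int); T=old[v-9:v+10,u-9:u+10]; R=cv2.matchTemplate(im[v-25:v+26,u-25:u+26],T,cv2.TM_CCOEFF_NORMED)
    _,b,_,p=cv2.minMaxLoc(R); print("weight shift px",np.array(p)-16,round(b,3))
print(env.state()["time_s"])
E
```

```text
time_s: 16.68
ee_pos: [585.4, -191.5, 171.7]
ee_rot: [-180.0, -0.1, 95.2]
force: [-0.4, 0.5, 0.5]
gripper_width: 91.5
gripper_force: 0.0
top [651.5 140.2] [27.  25.5] 90.0 s 66.19612500000001
top [556. 128.] [132.32600403  80.39746094] 84.64417266845703 s 63.104874450683596
weight shift px [0 0] 0.994
scene [655.2 136.2] [26.5 24.5] 90.0 s 61.85787499999999
scene [558.7 125.2] [131.13598633  79.94026947] 84.4006576538086 s 60.01119144439697
weight shift px [ -3 -13] 0.632
16.775
```

```bash
python3 -c "
from workcell import env
print(env.job_done())"
```

```text
the job is handed in; nothing more can be done
None
```

The forming block is turned over onto the board with its metal face up and its bevelled edge pressed square against the back fence; it was handed in at about 17 s. The weight on the board has not moved; I did not re-measure the other loose things at the end.

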